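Unpack the new bench stone

TASK

First fold both raised flaps of the carton right back to their own sides, well past upright, so that they stay open and show what is packed inside. Then lift out the broad sharpening stone and lower it by hand, without dropping it, into the wooden stone holder, so that it lies flat on the bed between the end cleats. Leave the narrow slip stone lying in the carton, the flaps open, and everything else on the bench where it is.

Things in the scene. Friction and masses are not known exactly. Their poses are not given: they have to be found in the camera images.
- carton: Small plain cardboard carton, fixed to the bench: 240 (its x) x 220 (its y) x 80 mm high, walls 5 mm; origin at the centre of its underside, z up. The bottom is packed with a flat cardboard pad whose top is 30 mm above the bench. Two swinging flaps on its +y and -y rims; the two short end flaps (x ends) already hang down outside, reaching to about 150 mm either side of its centre.
- flap_left (a joint): Angle of the flap hinged along the carton's +y rim (rad): 0 = level, closed over the carton; 1.57 = upright; 2.4 = end stop, folded back outside. Cardboard 228 mm long (along the carton's x), 82 mm from hinge to free edge, 4 mm thick (the thickness lies on the outer face's side: the hinge axis is in the plane of the inner face). The crease is stiff enough that it stays where it is left.
- flap_right (a joint): The same for the flap hinged along the carton's -y rim; it also grows as that flap opens, swinging out to the -y side.
- flap_left_hinge (a point): Middle of the left flap's hinge line, on the carton's rim: 107.5 mm to +y of the carton's centre, 80 mm up. The line runs along the carton's x.
- flap_right_hinge (a point): The same for the right flap, on the -y rim.
- flap_left_edge (a point): Middle of the left flap's free edge, 82 mm from its hinge line.
- flap_right_edge (a point): The same for the right flap.
- stone: The broad sharpening stone: grey block 50 (its x) x 150 (its y) x 25 mm, about 0.4 kg; origin at the centre of its underside. Lies flat on the pad in the carton, its length roughly along the carton's y, in either the near or the far half.
- slip: The narrow slip stone: grey bar 20 (its x) x 100 (its y) x 20 mm, origin at the centre of its underside; lies on the pad in the other half. Stays there.
- holder: Wooden stone holder, fixed to the bench: base board 90 (its x) x 200 (its y) x 20 mm, origin at the centre of its underside. At each y end a U-shaped cleat stands 10 mm above the bed: together they leave a place 66 mm (x) by 170 mm (y); the sides are open for 110 mm in the middle, for the fingers.
- holder_bed (a point): Centre of the holder's bed (top of the base board, 20 mm above the bench), axes as the holder's: the stone's underside centre belongs here, its length along y.
- gouge: Bystander: carving gouge with a wooden handle, 220 mm long, 22 mm high, lying on the bench between carton and holder.
- mallet: Bystander: turned wooden mallet, 90 mm wide, 225 mm high, standing at the far side.
- glue: Bystander: white glue bottle, 60 mm wide, 170 mm high, at the far side.
- brush: Bystander: bench brush lying at the right side.
- pot: Bystander: dark metal pot, 84 mm wide, 100 mm high, at the far side.
- offcut: Bystander: wooden offcut 60 x 110 x 40 mm at the left side.
There are look-alikes about, which are no part of the job. Leave any black, green or turquoise look-alike of the stone alone.

How it is judged (in metres and radians):
On the way, in this order (a step that is already met when the one before it is completed fails the run):
1. both flaps are folded well past upright (each over 1.85 rad), with the broad stone not yet lifted out of the carton (value of joint each of flap_left, flap_right above 1.85 rad and distance of stone from where it was at the start of the episode below 0.04 m), for 0.2 s.
2. the broad stone is lowered into the holder, flat on the bed between the cleats, while still in the fingers (x of stone in the frame of holder_bed between -0.011 and 0.011 m and y of stone in the frame of holder_bed between -0.013 and 0.013 m and z of stone in the frame of holder_bed between -0.004 and 0.004 m and angle between stone's own z axis and vertical below 0.06 rad and angle between the y axis of stone and the y axis of holder_bed, either way round below 0.25 rad and contact force between stone and the fingers above 0.5 N), for 0.05 s.
At the end, for the whole second after the job is handed in: The broad stone rests flat on the holder's bed between the cleats (centre within 11 mm across and 13 mm along, underside within 4 mm of the bed), released and still; both flaps stand past 1.85 rad; the slip stone lies within 30 mm of where it was in the carton (x of stone in the frame of holder_bed between -0.011 and 0.011 m and y of stone in the frame of holder_bed between -0.013 and 0.013 m and z of stone in the frame of holder_bed between -0.004 and 0.004 m and angle between stone's own z axis and vertical below 0.06 rad and angle between the y axis of stone and the y axis of holder_bed, either way round below 0.25 rad and value of joint each of flap_left, flap_right above 1.85 rad and linear speed of stone below 0.02 m/s and distance of slip from where it was at the start of the episode below 0.03 m); the robot touches nothing.
It fails at once if a bystander on the bench (gouge, mallet, glue, brush, pot, offcut) is moved by more than 40 mm (distance of any of gouge, mallet, glue, brush, pot, offcut from where it was at the start of the episode above 0.04 m).
It also fails if it takes over 72 s, if anything falls off the work surface, if the arm or the gripper's body presses on something with over 40 N, if the wrist force passes 120 N, or if a joint passes its speed limit or range.

ROBOT

A 6-joint arm with a two-finger parallel gripper is mounted at the origin on the work surface. World frame = base frame: x ahead of the robot, y to its left, z up, the work surface at z = 0. Lengths are in m, angles in degrees, forces in N, time in s.
With the tool pointing down it reaches from about 0.325 to 0.85 m from the base axis. Payload 4.4 kg.
Tool frame: the origin (TCP) lies between the finger pads; the fingertips stand ctrl.tip_reach ahead of it and the grasp point (between the pads) lies 2 mm behind it (ctrl.tip_reach is the distance from the TCP to the fingertips, in m); z points along the fingers, y is the line along which they close (so a half turn about z gives the same grasp; the last joint's range is limited). The gripper opens to 94 mm and grips with 3 to 60 N. Pads are 16 mm wide; open, the fingers measure 119 mm over their backs; the gripper's body (75 mm by 177 mm) begins 78 mm behind the grasp point.
Start: joints at [-76.977, 11.837, 88.321, -0, 79.842, -8.623], TCP at [0.212, -0.534, 0.222] pointing down, gripper open.
Joint ranges: [-156.59, 156.59], [-49.26, 127.26], [12.9, 141.05], [-63.56, 243.56], [4.71, 150.69], [-161.64, 161.64]. Speed limits (degrees/s): [159.86, 159.86, 180, 180, 180, 180].

INTERFACE

Orientations are given as [roll, pitch, yaw] about the fixed x, y, z axes, in that order (R = Rz(yaw) Ry(pitch) Rx(roll)).
In Python, from bench import ctrl gives the robot as it stands.
- The arm moves only by the tool step_arm, never from a script. Its argument "rows" is a list that holds one entry, the list of rows, each a list of 7 numbers: the shift along the tool's x, y, z as a fraction of full scale, then the turn, a rotation vector about the tool's x, y, z as a fraction of full scale, then the opening, from 0 (shut) to 1 (fully open). A call has 1 to 12 rows; each row shifts and turns the commanded pose from where the row before left it, along the tool's axes as they then stand; what a row does not reach is not made up. Full scale, the value 1, is 0.25 m for a shift and 360 degrees for a turn. A row lasts 1/8 s, in which the tool goes at most 62.5 mm and 10.7 degrees, less where a joint would pass 70% of its speed; a pose out of reach is approached as far as the arm can. A call with a number of a shift or a turn outside -1 to 1 is refused whole. A call with a gripper value outside its range is refused whole. The fingers move at their own pace and stop on an object; "force" is the grip in N (left out, the last holds). Time passes only in rows, so rows that do not move let the fingers close. It gives the time, the measured TCP pose, the force, the opening and the grip force at its end, in the units of the state.
- ctrl.sense(): the state, without advancing time (a new reading comes with each control period).
- ctrl.get_image(name): name is "scene" or "top"; returns the picture (420x560x3 uint8, blue, green, red); there is no depth.
- ctrl.camera_model(name): a dict with "camera_matrix" (3x3 intrinsics, pixels), "rvec" (rotation vector, rad) and "tvec" (3), from world to camera coordinates, as OpenCV has them. Camera axes: x right, y down, z forward; pixel columns grow to the right and rows downward; lengths in m; the calibration is good to about 2 mm. A picture is of the moment at which its call begins. camera_model takes no time and is no camera call.
- ctrl.job_done(): hands the job in; it is judged then, once.
Trained networks look in the newest picture that a camera, given by its name, has taken for a name from the list of things; names that differ only in an ending like _2 or _b are one class to them, and where a whole thing is asked for, a point or a joint stands for the part that bears it (a point fixed in the world has none). Each returns a list of dicts, best first, with "score" (0 to 1); they miss things now and then, are a little off and sometimes report something else, mostly with a low value. They report only what shows in the picture. A call takes as long as a camera call. They do not tell look-alikes from the thing itself.
- ctrl.trace(camera, label): "region" (420x560 bool, what is visible of it).
- ctrl.mark_of(camera, label): "at" ([x, y, z] in m, in world coordinates, good to about 4 mm: a listed point, or the origin of a listed thing).
The state is a dict: "clock": time; "q": joint angles; "joint_vel": joint speeds; "tau": joint torques, N m; "tcp_pos": TCP position; "ee_rot": TCP orientation; "contact_force": force on the tool from outside, world axes, zero at the start; "moment": the same for the moment, N m; "grip_width": finger opening in m; "grasp_force": force on a finger pad.
Only numpy, scipy, OpenCV 4.12 (cv2) and the standard library are available. Lean on these libraries where they do the work, as an engineer would, in place of code of your own. Each camera call takes 0.05 s, during which the arm holds its last target. There are 200 camera calls.

## Working session

There is one attempt and no reset: what is moved stays moved. The work goes in short steps, Python scripts to look and compute and a tool call to move; the robot and the scene stay as the last step left them, time stands still between calls to the robot, and variables do not carry over. Pictures are saved under pics/ and viewed, at most 10 in all, crops included, and the job is handed in when it is done.

Besides the shell and the picture viewer there is one more tool, called by a JSON object that holds its "method" and its "body". step_arm: Moves the arm, as the interface text tells. Shift numbers are shares of 0.25 m and turn numbers shares of 360 degrees, none past 1 either way. Its arguments: {"type":"object","properties":{"rows":{"type":"array","items":{"type":"array","items":{"type":"array","items":{"type":"number"}}}},"force":{"type":"number"}},"required":["rows"]}

```bash
ls; mkdir -p pics; cat > look.py <<'E'
from bench import ctrl
import cv2,numpy as np,sys
s=ctrl.sense();print({k:np.round(s[k],3) for k in ('clock','q','tcp_pos','ee_rot','contact_force','grip_width','grasp_force')},ctrl.tip_reach)
E
cat > a.py <<'E'
from look import *
ims=[ctrl.get_image(n) for n in('scene','top')]
for n,i in zip(('scene','top'),ims): cv2.imwrite(f'pics/{n}0.png',i)
for l in ['carton','flap_left_hinge','flap_right_hinge','flap_left_edge','flap_right_edge','stone','slip','holder_bed','gouge','holder','mallet','glue','pot','brush','offcut']:
  for c in('scene','top'):
    print(l,c,[(round(d['score'],2),np.round(d['at'],3).tolist()) for d in ctrl.mark_of(c,l)][:4])
E
python3 a.py
```

```text
pics
{'clock': np.float64(0.0), 'q': array([-76.977,  11.883,  88.404,  -0.   ,  79.84 ,  -8.622]), 'tcp_pos': array([ 0.212, -0.534,  0.221]), 'ee_rot': array([-1.79874e+02, -1.90000e-02,  2.16450e+01]), 'contact_force': array([ 0.213,  0.135, -1.099]), 'grip_width': np.float64(0.094), 'grasp_force': np.float64(0.0)} 0.017
carton scene [(0.85, [0.488, 0.195, 0.004]), (0.51, [0.538, 0.196, 0.034])]
carton top [(0.72, [0.492, 0.2, 0.0])]
flap_left_hinge scene [(0.96, [0.505, 0.306, 0.078]), (0.64, [0.77, -0.144, 0.0]), (0.22, [0.489, 0.197, 0.002])]
flap_left_hinge top [(0.81, [0.51, 0.305, 0.081])]
flap_right_hinge scene [(0.67, [0.482, 0.093, 0.079]), (0.61, [0.536, 0.198, 0.032]), (0.15, [0.488, -0.218, 0.001])]
flap_right_hinge top [(0.6, [0.488, 0.09, 0.077])]
flap_left_edge scene [(0.96, [0.5, 0.242, 0.132]), (0.74, [0.446, 0.199, 0.029])]
flap_left_edge top [(0.73, [0.497, 0.245, 0.134])]
flap_right_edge scene [(0.74, [0.484, 0.149, 0.137])]
flap_right_edge top [(0.69, [0.486, 0.15, 0.137])]
stone scene [(0.95, [0.448, 0.199, 0.029]), (0.9, [0.378, 0.474, 0.0]), (0.81, [0.75, 0
[... 453 characters left out ...]
0.76, [0.514, 0.004, 0.001]), (0.45, [0.771, 0.171, 0.0])]
holder scene [(0.61, [0.492, -0.221, 0.001])]
holder top [(0.88, [0.485, -0.218, -0.001]), (0.7, [0.493, 0.198, 0.0]), (0.63, [0.796, 0.016, 0.001])]
mallet scene [(0.83, [0.798, 0.018, 0.002]), (0.68, [0.77, 0.165, -0.002])]
mallet top [(0.6, [0.797, 0.017, 0.002])]
glue scene [(0.61, [0.769, 0.169, -0.001])]
glue top [(0.63, [0.772, 0.172, 0.004])]
pot scene [(0.91, [0.77, -0.145, 0.005])]
pot top [(0.93, [0.767, -0.147, -0.005])]
brush scene [(0.84, [0.579, -0.471, 0.001])]
brush top [(0.72, [0.575, -0.476, 0.001])]
offcut scene [(0.82, [0.557, 0.487, 0.001]), (0.23, [0.448, 0.2, 0.027])]
offcut top [(0.57, [0.557, 0.49, -0.002])]
```

View pics/scene0.png

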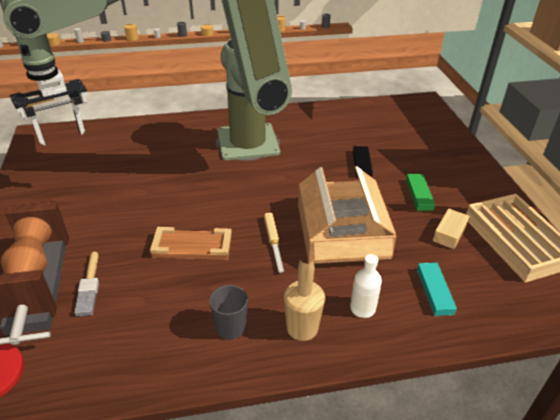

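View pics/top0.png

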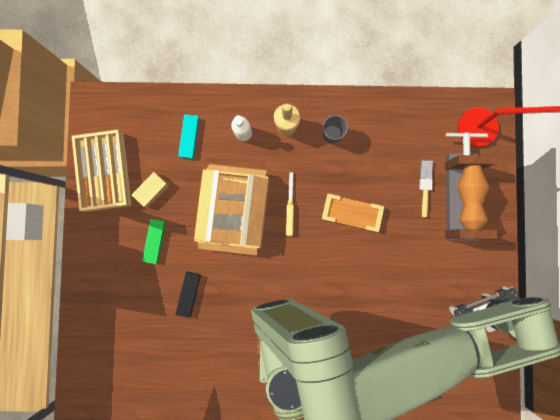

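The scene shows grey blocks between the raised flaps: the broad stone is near the robot at about (229,222) in the top view, and the slip is at (234,190). The holder is at (353,212), yawed about -12°, and the carton is at (232,208), yawed about -6°. The black, green and turquoise blocks are the look-alikes. First I'll turn the tool so its closing line lies along the carton's x.

{"method": "step_arm", "body": {"rows": [[[0,0,-0.02,0,0,-0.029,1],[0,0,-0.02,0,0,-0.029,1],[0,0,-0.02,0,0,-0.029,1],[0,0,0,0,0,-0.029,1],[0,0,0,0,0,-0.029,1],[0,0,0,0,0,-0.029,1],[0,0,0,0,0,0,1]]]}}

```text
clock: 2.48
tcp_pos: [0.2121, -0.5344, 0.2374]
ee_rot: [180.0, -0.0, 84.2]
contact_force: [-0.5, -0.3, 0.3]
grip_width: 0.0937
grasp_force: 0.0
```

```bash
cat > util.py <<'E'
from look import *
from scipy.spatial.transform import Rotation as Ro
def go(t,yaw=None):
    "remaining shift to world point t in tool axes, as shares of 0.25 m; turn share to yaw"
    s=ctrl.sense();R=Ro.from_euler('xyz',s['ee_rot'],degrees=True)
    print('shift',np.round(R.inv().apply(np.array(t)-s['tcp_pos'])/.25,3), 'turn', None if yaw is None else np.round((Ro.inv(R)*Ro.from_euler('xyz',[180,0,yaw],degrees=True)).as_rotvec()/2/np.pi,4))
def ground(cam,uv,z):
    m=ctrl.camera_model(cam);R=cv2.Rodrigues(np.array(m['rvec'],float))[0];t=np.array(m['tvec'],float).ravel()
    K=np.array(m['camera_matrix']);uv=np.asarray(uv,float).reshape(-1,2)
    d=(R.T@np.linalg.inv(K)@np.c_[uv,np.ones(len(uv))].T).T;c=-R.T@t
    return c+d*((z-c[2])/d[:,2])[:,None]
def rect(cam,label,z,near):
    "min-area rectangle of the traced region nearest a world xy, on the plane z"
    for d in ctrl.trace(cam,label):
        r=d['region'].astype(np.uint8);c=max(cv2.findContours(r,0,2)[0],key=cv2.contourArea)
        w=ground(cam,c.reshape(-1,2),z)[:,:2]
        ce,sz,a=cv2.minAreaRect((w*1000).astype(np.float32));p=cv2.boxPoints((ce,sz,a))
        if np.hypot(*(np.array(ce)/1000-near))>.06: continue
        e=[p[1]-p[0],p[2]-p[1]];e=max(e,key=np.linalg.norm);e=e*np.sign(e[1])
        print(cam,label,round(d['score'],2),'centre',np.round(ce,1),'size',np.round(sz,1),'y-axis yaw',round(float(np.degrees(np.arctan2(-e[0],e[1]))),1))
E
python3 - <<'E'
from util import *
for c in('top','scene'):
    ctrl.get_image(c)
    rect(c,'holder',.03 if c=='top' else .025,(.487,-.217)); rect(c,'stone',.055,(.447,.199))
go([.494,.198,.24],84)
E
```

```text
{'clock': np.float64(2.475), 'q': array([-7.6975e+01,  1.1185e+01,  8.7301e+01,  2.0000e-03,  8.1516e+01,
       -7.1138e+01]), 'tcp_pos': array([ 0.212, -0.534,  0.237]), 'ee_rot': array([ 1.79999e+02, -2.00000e-03,  8.41630e+01]), 'contact_force': array([-0.51 , -0.274,  0.253]), 'grip_width': np.float64(0.094), 'grasp_force': np.float64(0.0)} 0.017
top holder 0.62 centre [ 486.7 -214.1] size [206.1  94.2] y-axis yaw -11.6
top stone 0.81 centre [447.1 210.5] size [101.8  49.9] y-axis yaw -2.1
scene holder 0.79 centre [ 497.1 -219.9] size [208.2 121.9] y-axis yaw -11.6
scene stone 0.96 centre [460.5 221.7] size [99.4 74.6] y-axis yaw -2.5
shift [ 3.028  0.827 -0.01 ] turn [-0.     -0.      0.0006]
```

{"method": "step_arm", "body": {"rows": [[[0.2,0.055,0,0,0,0,1],[0.2,0.055,0,0,0,0,1],[0.2,0.055,0,0,0,0,1],[0.2,0.055,0,0,0,0,1],[0.2,0.055,0,0,0,0,1],[0.2,0.055,0,0,0,0,1],[0.2,0.055,0,0,0,0,1],[0.2,0.055,0,0,0,0,1],[0.2,0.055,0,0,0,0,1],[0.2,0.055,0,0,0,0,1],[0.2,0.055,0,0,0,0,1],[0.2,0.055,0,0,0,0,1]]]}}

```text
clock: 4.28
tcp_pos: [0.4365, 0.0478, 0.2378]
ee_rot: [179.9, 0.0, 84.2]
contact_force: [-0.2, -0.7, -0.2]
grip_width: 0.0942
grasp_force: 0.0
```

{"method": "step_arm", "body": {"rows": [[[0.2,0.055,0,0,0,0,1],[0.2,0.055,0,0,0,0,1],[0.2,0.055,0,0,0,0,1],[0,0,0,0,0,0,1]]]}}

```text
clock: 4.78
tcp_pos: [0.4925, 0.194, 0.2372]
ee_rot: [-180.0, -0.0, 84.5]
contact_force: [0.6, -0.1, -0.8]
grip_width: 0.0938
grasp_force: 0.0
```

```bash
python3 - <<'E'
from util import *
go([.495,.197,.132],84)
E
```

```text
{'clock': np.float64(4.775), 'q': array([1.2113e+01, 5.5880e+00, 9.3696e+01, 3.3000e-02, 8.0710e+01,
       1.7602e+01]), 'tcp_pos': array([0.492, 0.194, 0.237]), 'ee_rot': array([-1.79996e+02, -3.30000e-02,  8.45060e+01]), 'contact_force': array([ 0.625, -0.124, -0.759]), 'grip_width': np.float64(0.094), 'grasp_force': np.float64(0.0)} 0.017
shift [0.013 0.009 0.421] turn [-0.     -0.0001  0.0014]
```

{"method": "step_arm", "body": {"rows": [[[0.003,0.002,0.105,0,0,0,1],[0.003,0.002,0.105,0,0,0,1],[0.003,0.002,0.105,0,0,0,1],[0.003,0.002,0.105,0,0,0,1],[0,0,0,0,0,0,1]]]}}

```text
clock: 5.4
tcp_pos: [0.492, 0.1926, 0.1303]
ee_rot: [-179.7, 0.1, 84.2]
contact_force: [-0.4, 0.1, 0.1]
grip_width: 0.0939
grasp_force: 0.0
```

{"method": "step_arm", "body": {"rows": [[[0.05,0,0,0,0,0,1],[0.05,0,0,0,0,0,1],[0.05,0,0,0,0,0,1],[0.05,0,0,0,0,0,1]]]}}

```text
clock: 5.9
tcp_pos: [0.4999, 0.2377, 0.1355]
ee_rot: [179.9, 1.0, 84.5]
contact_force: [-0.9, -11.3, 7.5]
grip_width: 0.0941
grasp_force: 3.9
```

{"method": "step_arm", "body": {"rows": [[[0.04,0,0,0,0,0,1],[0.04,0,0,0,0,0,1],[0.04,0,0,0,0,0,1],[0.04,0,0,0,0,0,1]]]}}

```text
clock: 6.4
tcp_pos: [0.5029, 0.2846, 0.1321]
ee_rot: [-180.0, -0.0, 84.3]
contact_force: [-0.3, -0.1, -0.3]
grip_width: 0.094
grasp_force: 0.3
```

{"method": "step_arm", "body": {"rows": [[[0.04,0,0,0,0,0,1],[0.04,0,0,0,0,0,1],[0.04,0,0,0,0,0,1],[0.04,0,0,0,0,0,1],[0,0,0,0,0,0,1]]]}}

```text
clock: 7.02
tcp_pos: [0.5075, 0.3245, 0.1327]
ee_rot: [180.0, -0.1, 84.3]
contact_force: [-0.8, 0.0, 0.0]
grip_width: 0.094
grasp_force: 0.0
```

{"method": "step_arm", "body": {"rows": [[[0.03,0,0,0,0,0,1],[0.02,0,0,0,0,0,1],[0,0,0,0,0,0,1]]]}}

```text
clock: 7.4
tcp_pos: [0.5084, 0.3346, 0.1324]
ee_rot: [-180.0, 0.2, 84.3]
contact_force: [-0.3, -4.3, 1.5]
grip_width: 0.0942
grasp_force: 2.2
```

```bash
cat > fl.py <<'E'
from util import *
for c in('scene','top'):
    cv2.imwrite(f'pics/{sys.argv[1]}{c}.png',ctrl.get_image(c))
    for l in('flap_left_edge','flap_right_edge','flap_left_hinge','flap_right_hinge'): print(c,l,[(round(d['score'],2),np.round(d['at'],3).tolist()) for d in ctrl.mark_of(c,l)][:2])
E
python3 fl.py f1
```

```text
{'clock': np.float64(7.4), 'q': array([25.293, 20.744, 88.169, -0.17 , 71.201, 31.041]), 'tcp_pos': array([0.508, 0.335, 0.132]), 'ee_rot': array([-179.986,    0.196,   84.306]), 'contact_force': array([-0.256, -4.314,  1.529]), 'grip_width': np.float64(0.094), 'grasp_force': np.float64(2.213)} 0.017
scene flap_left_edge [(0.74, [0.508, 0.369, 0.132])]
scene flap_right_edge [(0.8, [0.489, 0.151, 0.14])]
scene flap_left_hinge [(0.75, [0.503, 0.304, 0.082])]
scene flap_right_hinge [(0.85, [0.479, 0.09, 0.078])]
top flap_left_edge [(0.69, [0.511, 0.367, 0.135])]
top flap_right_edge [(0.93, [0.486, 0.148, 0.135])]
top flap_left_hinge [(0.96, [0.503, 0.306, 0.081]), (0.58, [0.485, 0.145, 0.135])]
top flap_right_hinge [(0.74, [0.487, 0.089, 0.078]), (0.61, [0.448, 0.203, 0.03])]
```

The left flap now stands at about 2.4 rad, its stop. Next I'll go back and push the right one.

{"method": "step_arm", "body": {"rows": [[[-0.1,0,0,0,0,0,1],[-0.15,0,0,0,0,0,1],[-0.15,0,0,0,0,0,1],[-0.15,0,0,0,0,0,1],[-0.05,0,0,0,0,0,1],[-0.05,0,0,0,0,0,1],[-0.05,0,0,0,0,0,1]]]}}

```text
clock: 8.78
tcp_pos: [0.4913, 0.1619, 0.1326]
ee_rot: [180.0, -0.0, 84.3]
contact_force: [-0.2, -1.5, -0.1]
grip_width: 0.0938
grasp_force: 0.0
```

{"method": "step_arm", "body": {"rows": [[[-0.04,0,0,0,0,0,1],[-0.04,0,0,0,0,0,1],[-0.04,0,0,0,0,0,1],[-0.04,0,0,0,0,0,1],[-0.04,0,0,0,0,0,1],[-0.04,0,0,0,0,0,1]]]}}

```text
clock: 9.52
tcp_pos: [0.4848, 0.1012, 0.1322]
ee_rot: [-180.0, 0.0, 84.3]
contact_force: [0.3, -1.0, 0.3]
grip_width: 0.094
grasp_force: 0.3
```

{"method": "step_arm", "body": {"rows": [[[-0.04,0,0,0,0,0,1],[-0.04,0,0,0,0,0,1],[-0.02,0,0,0,0,0,1],[0,0,0,0,0,0,1]]]}}

```text
clock: 10.02
tcp_pos: [0.4826, 0.0766, 0.1325]
ee_rot: [180.0, 0.0, 84.2]
contact_force: [-0.0, 0.6, -0.2]
grip_width: 0.0937
grasp_force: 0.0
```

Another 15 mm outward to the stop, then back to above the carton's middle.

{"method": "step_arm", "body": {"rows": [[[-0.03,0,0,0,0,0,1],[-0.03,0,0,0,0,0,1],[-0.005,0,0,0,0,0,1],[0,0,0,0,0,0,1]]]}}

```text
clock: 10.52
tcp_pos: [0.4811, 0.0609, 0.1325]
ee_rot: [180.0, -0.0, 84.3]
contact_force: [0.2, 0.8, -0.3]
grip_width: 0.0937
grasp_force: 0.5
```

{"method": "step_arm", "body": {"rows": [[[0.1,0,0,0,0,0,1],[0.15,0,0,0,0,0,1],[0.15,0,0,0,0,0,1],[0.15,0,-0.15,0,0,0,1],[0,0,-0.2,0,0,0,1],[0,-0.2,-0.2,0,0,0,1],[0,-0.2,0,0,0,0,1],[0,0,0,0,0,0,1]]]}}

```text
clock: 11.52
tcp_pos: [0.3984, 0.2074, 0.2644]
ee_rot: [180.0, 0.0, 84.4]
contact_force: [-0.1, 0.2, 1.3]
grip_width: 0.094
grasp_force: 0.0
```

```bash
python3 fl.py f2; python3 - <<'E'
from util import *
for c in('top','scene'):
    for l in ('stone','slip','holder_bed'): print(c,l,[(round(d['score'],2),np.round(d['at'],3).tolist()) for d in ctrl.mark_of(c,l)])
    rect(c,'stone',.055,(.447,.199));rect(c,'slip',.05,(.534,.199))
E
```

```text
{'clock': np.float64(11.525), 'q': array([ 1.64490e+01, -5.81900e+00,  1.01861e+02, -2.50000e-02,
        8.39530e+01,  2.20340e+01]), 'tcp_pos': array([0.398, 0.207, 0.264]), 'ee_rot': array([1.79986e+02, 2.10000e-02, 8.44180e+01]), 'contact_force': array([-0.146,  0.241,  1.264]), 'grip_width': np.float64(0.094), 'grasp_force': np.float64(0.0)} 0.017
scene flap_left_edge [(0.76, [0.511, 0.364, 0.131])]
scene flap_right_edge [(0.8, [0.475, 0.033, 0.134]), (0.63, [0.511, -0.0, -0.001])]
scene flap_left_hinge [(0.97, [0.505, 0.305, 0.081]), (0.41, [0.536, 0.192, 0.035])]
scene flap_right_hinge [(0.61, [0.483, 0.094, 0.08])]
top flap_left_edge [(0.88, [0.511, 0.367, 0.134]), (0.16, [0.514, 0.001, -0.002])]
top flap_right_edge [(0.65, [0.474, 0.028, 0.131]), (0.47, [0.555, 0.492, 0.003])]
top flap_left_hinge [(0.89, [0.505, 0.304, 0.082])]
top flap_right_hinge [(0.98, [0.484, 0.093, 0.078])]
{'clock': np.float64(12.025), 'q': array([ 1.62810e+01, -5.44100e+00,  1.01581e+02, -3.00000e-03,
        8.39030e+01,  2.20280e+01]), 'tcp_pos': array([0.401, 0.207, 0.264]), 'ee_rot': array([-1.79
[... 246 characters left out ...]
35, 0.001])]
top slip [(0.56, [0.53, 0.195, 0.031])]
top holder_bed [(0.6, [0.489, -0.217, 0.022])]
top stone 0.79 centre [445.3 172. ] size [95.8 49.8] y-axis yaw -2.4
top slip 0.53 centre [533.6 197.6] size [99.4 27.4] y-axis yaw -2.9
scene stone [(0.96, [0.198, 0.347, -0.0]), (0.73, [0.378, 0.474, 0.004]), (0.63, [0.75, 0.361, 0.001]), (0.61, [0.473, 0.029, 0.133]), (0.58, [0.448, 0.199, 0.025])]
scene slip [(0.94, [0.537, 0.196, 0.03]), (0.5, [0.511, 0.002, 0.002]), (0.36, [0.486, -0.218, 0.021])]
scene holder_bed [(0.69, [0.484, -0.216, 0.021])]
scene stone 0.9 centre [457.5 193.6] size [155.9  79.9] y-axis yaw -2.5
scene slip 0.54 centre [541.9 192.1] size [106.4  40.5] y-axis yaw -0.5
```

Both flaps are at about 2.4 rad. I'll align with the stone at (0.4475, 0.1995), yaw -2.4°.

```bash
python3 - <<'E'
from util import *
go([.4475,.1995,.15],87.6)
E
```

```text
{'clock': np.float64(12.525), 'q': array([ 16.319,  -5.533, 101.622,  -0.   ,  83.906,  22.029]), 'tcp_pos': array([0.401, 0.207, 0.264]), 'ee_rot': array([ 1.79995e+02, -2.00000e-03,  8.42900e+01]), 'contact_force': array([ 0.438, -0.59 , -0.115]), 'grip_width': np.float64(0.094), 'grasp_force': np.float64(0.0)} 0.017
shift [-0.012  0.189  0.457] turn [ 0.     -0.     -0.0092]
```

{"method": "step_arm", "body": {"rows": [[[-0.01,0.09,0,0,0,-0.009,0.78],[-0.01,0.09,0,0,0,0,0.78],[0,0,0.15,0,0,0,0.78],[0,0,0.15,0,0,0,0.78],[0,0,0.15,0,0,0,0.78],[0,0,0,0,0,0,0.78]]]}}

```text
clock: 13.28
tcp_pos: [0.4426, 0.1983, 0.1486]
ee_rot: [-179.6, 0.1, 87.5]
contact_force: [-0.3, 0.6, 0.5]
grip_width: 0.0733
grasp_force: 0.0
```

```bash
python3 - <<'E'
from util import *
cv2.imwrite('pics/g1.png',cv2.resize(ctrl.get_image('scene')[130:300,260:430],None,fx=3,fy=3,interpolation=2))
go([.4475,.1995,.053],87.6)
E
```

```text
{'clock': np.float64(13.275), 'q': array([ 13.892,   5.565, 104.802,   0.   ,  70.078,  16.366]), 'tcp_pos': array([0.443, 0.198, 0.149]), 'ee_rot': array([-1.79573e+02,  1.25000e-01,  8.75260e+01]), 'contact_force': array([-0.321,  0.561,  0.509]), 'grip_width': np.float64(0.073), 'grasp_force': np.float64(0.0)} 0.017
shift [0.004 0.013 0.392] turn [-0.0004  0.0001 -0.0002]
```

View pics/g1.png

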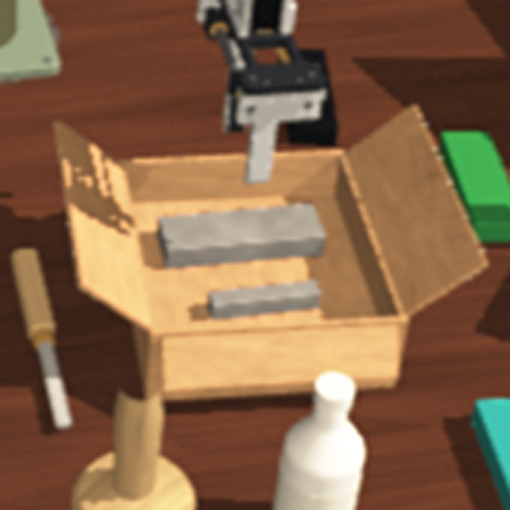

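The crop shows both flaps folded back, the broad stone fully visible with its top face spanning crop pixels (162,213) to (324,238), and the finger just above it. I'll check the stone's pose from those corners.

```bash
python3 - <<'E'
from util import *
p=np.array([[162,213],[320,205],[324,238],[165,247]])/3+[260,130]
w=ground('scene',p,.055);print(w.round(3),w.mean(0).round(4))
ys=w[1]-w[0]+w[2]-w[3];print(np.degrees(np.arctan2(-ys[0],ys[1])))
E
```

```text
{'clock': np.float64(13.325), 'q': array([1.38960e+01, 5.45700e+00, 1.04619e+02, 1.00000e-03, 7.00880e+01,
       1.63680e+01]), 'tcp_pos': array([0.445, 0.199, 0.151]), 'ee_rot': array([-1.79843e+02,  4.50000e-02,  8.75280e+01]), 'contact_force': array([ 1.246,  0.045, -0.003]), 'grip_width': np.float64(0.074), 'grasp_force': np.float64(0.0)} 0.017
[[0.418 0.131 0.055]
 [0.432 0.281 0.055]
 [0.479 0.27  0.055]
 [0.466 0.122 0.055]] [0.4487 0.2012 0.055 ]
-5.137453012691668
```

{"method": "step_arm", "body": {"rows": [[[0.006,0.012,0.1,0,0,0.003,0.78],[0,0,0.1,0,0,0,0.78],[0,0,0.1,0,0,0,0.78],[0,0,0.06,0,0,0,0.78],[0,0,0.03,0,0,0,0.78],[0,0,0,0,0,0,0.78],[0,0,0,0,0,0,0.78]]], "force": 30}}

```text
clock: 14.2
tcp_pos: [0.4494, 0.2006, 0.0551]
ee_rot: [179.9, -0.0, 86.4]
contact_force: [0.4, -0.3, -0.4]
grip_width: 0.0731
grasp_force: 0.0
```

{"method": "step_arm", "body": {"rows": [[[0,0,0.01,0,0,0,0.78],[0,0,0,0,0,0,0.4],[0,0,0,0,0,0,0.4],[0,0,0,0,0,0,0.4],[0,0,0,0,0,0,0.4],[0,0,0,0,0,0,0.4]]], "force": 30}}

```text
clock: 14.95
tcp_pos: [0.4484, 0.2004, 0.0517]
ee_rot: [-180.0, 0.0, 86.5]
contact_force: [-0.4, -0.1, 1.8]
grip_width: 0.0498
grasp_force: 29.9
```

Gripped at 49.8 mm wide. Lifting straight up.

{"method": "step_arm", "body": {"rows": [[[0,0,-0.04,0,0,0,0.4],[0,0,-0.08,0,0,0,0.4],[0,0,-0.12,0,0,0,0.4],[0,0,-0.14,0,0,0,0.4],[0,0,-0.14,0,0,0,0.4],[0,0,-0.14,0,0,0,0.4],[0,0,-0.1,0,0,0,0.4],[0,0,-0.06,0,0,0,0.4],[0,0,0,0,0,0,0.4]]]}}

```text
clock: 16.08
tcp_pos: [0.4488, 0.2004, 0.2573]
ee_rot: [179.9, -0.0, 86.4]
contact_force: [-0.6, -0.1, -4.1]
grip_width: 0.05
grasp_force: 29.9
```

```bash
python3 - <<'E'
from util import *
go([.487,-.2165,.255],78.4)
E
```

```text
{'clock': np.float64(16.075), 'q': array([ 1.3964e+01, -7.4000e-02,  9.7228e+01,  2.0000e-03,  8.2760e+01,
        1.7520e+01]), 'tcp_pos': array([0.449, 0.2  , 0.257]), 'ee_rot': array([ 1.79918e+02, -2.80000e-02,  8.64440e+01]), 'contact_force': array([-0.645, -0.066, -4.057]), 'grip_width': np.float64(0.05), 'grasp_force': np.float64(29.888)} 0.017
shift [-1.655  0.256  0.009] turn [ 0.0002 -0.0001  0.0223]
```

{"method": "step_arm", "body": {"rows": [[[-0.07,0.01,0,0,0,0,0.4],[-0.14,0.022,0,0,0,0,0.4],[-0.16,0.025,0,0,0,0,0.4],[-0.16,0.025,0,0,0,0,0.4],[-0.16,0.025,0,0,0,0,0.4],[-0.16,0.025,0,0,0,0,0.4],[-0.16,0.025,0,0,0,0,0.4],[-0.16,0.025,0,0,0,0,0.4],[-0.16,0.025,0,0,0,0,0.4],[-0.16,0.025,0,0,0,0,0.4],[-0.14,0.022,0,0,0,0.0,0.4],[-0.02,0,0,0,0,0,0.4]]]}}

```text
clock: 17.58
tcp_pos: [0.4847, -0.218, 0.2547]
ee_rot: [-179.8, -0.0, 86.2]
contact_force: [-1.1, 0.5, -4.2]
grip_width: 0.0496
grasp_force: 29.9
```

{"method": "step_arm", "body": {"rows": [[[0,0,0.1,0,0,0.011,0.4],[0,0,0.1,0,0,0.011,0.4],[0,0,0.1,0,0,0,0.4],[0,0,0,0,0,0,0.4],[0,0,0,0,0,0,0.4]]]}}

```text
clock: 18.2
tcp_pos: [0.4863, -0.2152, 0.182]
ee_rot: [180.0, -0.0, 78.5]
contact_force: [0.2, -0.1, -4.0]
grip_width: 0.0497
grasp_force: 29.9
```

```bash
python3 - <<'E'
from util import *
for n in('scene','top'):
    i=ctrl.get_image(n)
    c=i[190:290,120:270] if n=='scene' else i[160:260,290:440]
    cv2.imwrite(f'pics/h{n}.png',cv2.resize(c,None,fx=5,fy=5,interpolation=2))
    for l in ('stone','holder_bed'): print(n,l,[(round(d['score'],2),np.round(d['at'],3).tolist()) for d in ctrl.mark_of(n,l) if d['at'][1]<-.1])
go([.487,-.2165,.1],78.4)
E
```

```text
{'clock': np.float64(18.2), 'q': array([-3.3206e+01,  8.7390e+00,  9.6933e+01,  6.0000e-03,  7.4322e+01,
       -2.1747e+01]), 'tcp_pos': array([ 0.486, -0.215,  0.182]), 'ee_rot': array([ 1.79992e+02, -3.00000e-03,  7.85390e+01]), 'contact_force': array([ 0.198, -0.145, -3.983]), 'grip_width': np.float64(0.05), 'grasp_force': np.float64(29.888)} 0.017
scene stone [(0.85, [0.487, -0.214, 0.156])]
scene holder_bed [(0.61, [0.483, -0.222, 0.024])]
top stone [(0.81, [0.487, -0.21, 0.161])]
top holder_bed [(0.97, [0.489, -0.22, 0.02])]
shift [-0.003  0.001  0.33 ] turn [0.0002 0.0001 0.0004]
```

View pics/hscene.png

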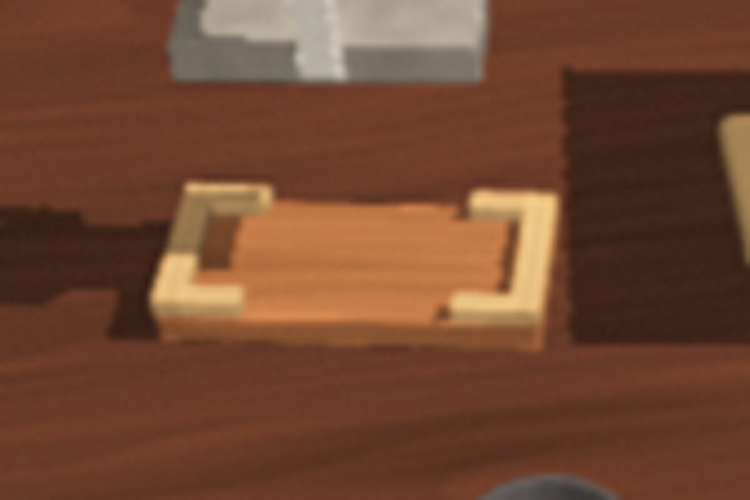

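The scene crop shows the holder empty, its cleat corners at crop pixels (187,183), (557,193), (545,320) and (153,305). The stone hangs level above it, with its lower front edge running from (173,79) to (484,80).

```bash
python3 - <<'E'
from util import *
f=lambda p,z:ground('scene',np.array(p)/5+[120,190],z)
w=f([[187,183],[557,193],[545,320],[153,305]],.03);print(w.round(4),w.mean(0).round(4))
ys=w[1]-w[0]+w[2]-w[3];print('holder yaw',np.degrees(np.arctan2(-ys[0],ys[1])),np.linalg.norm(ys)/2)
s=f([[173,79],[484,80]],.16);print(s.round(4));d=s[1]-s[0];print(np.linalg.norm(d),np.degrees(np.arctan2(-d[0],d[1])));u=d/np.linalg.norm(d)
print('stone centre',s.mean(0)-.025*np.array([u[1],-u[0],0]))
E
```

```text
{'clock': np.float64(18.5), 'q': array([-33.206,   8.713,  96.891,  -0.   ,  74.299, -21.737]), 'tcp_pos': array([ 0.487, -0.216,  0.183]), 'ee_rot': array([1.7991e+02, 3.6000e-02, 7.8531e+01]), 'contact_force': array([ 0.006, -0.036, -4.283]), 'grip_width': np.float64(0.05), 'grasp_force': np.float64(29.888)} 0.017
[[ 0.4224 -0.3056  0.03  ]
 [ 0.4651 -0.1089  0.03  ]
 [ 0.5605 -0.126   0.03  ]
 [ 0.5145 -0.3235  0.03  ]] [ 0.4906 -0.216   0.03  ]
holder yaw -12.668980700136512 0.20205717809789686
[[ 0.4932 -0.2946  0.16  ]
 [ 0.5201 -0.1446  0.16  ]]
0.15241677833444683 -10.169445911745917
stone centre [ 0.48205566 -0.21520966  0.16      ]
```

{"method": "step_arm", "body": {"rows": [[[-0.01,0.006,0.06,0,0,0.002,0.4],[0,0,0.1,0,0,0,0.4],[0,0,0.1,0,0,0,0.4],[0,0,0.1,0,0,0,0.4],[0,0,0.08,0,0,0,0.4],[0,0,0.04,0,0,0,0.4],[0,0,0,0,0,0,0.4],[0,0,0,0,0,0,0.4]]]}}

```text
clock: 19.5
tcp_pos: [0.488, -0.2185, 0.0624]
ee_rot: [179.9, 0.0, 77.8]
contact_force: [-0.5, 0.4, -4.6]
grip_width: 0.05
grasp_force: 29.9
```

```bash
python3 - <<'E'
from util import *
for n in('scene','top'):
    i=ctrl.get_image(n)
    c=i[190:290,120:270] if n=='scene' else i[160:260,290:440]
    cv2.imwrite(f'pics/i{n}.png',cv2.resize(c,None,fx=5,fy=5,interpolation=2))
    for l in ('stone','holder_bed'): print(n,l,[(round(d['score'],2),np.round(d['at'],3).tolist()) for d in ctrl.mark_of(n,l) if d['at'][1]<-.1])
go([.488,-.217,.0417],78)
E
```

```text
{'clock': np.float64(19.5), 'q': array([-33.401,  17.822, 101.784,   0.   ,  60.296, -21.203]), 'tcp_pos': array([ 0.488, -0.219,  0.062]), 'ee_rot': array([1.79907e+02, 3.60000e-02, 7.78020e+01]), 'contact_force': array([-0.484,  0.424, -4.592]), 'grip_width': np.float64(0.05), 'grasp_force': np.float64(29.888)} 0.017
scene stone [(0.79, [0.485, -0.221, 0.034])]
scene holder_bed [(0.84, [0.488, -0.22, 0.02])]
top stone [(0.76, [0.487, -0.214, 0.041])]
top holder_bed [(0.89, [0.491, -0.219, 0.022]), (0.68, [0.488, -0.215, -0.0])]
shift [0.005 0.    0.082] turn [ 0.0002  0.0001 -0.0005]
```

View pics/iscene.png

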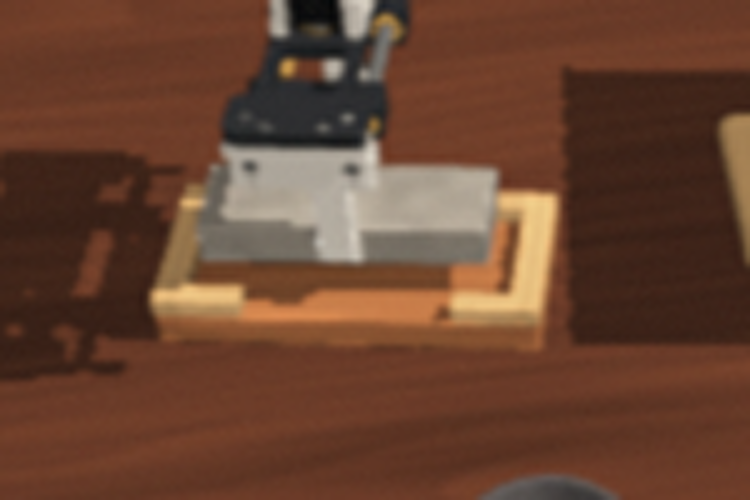

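The crop shows the stone level just above the bed and between the cleats, its lower front edge running from (200,262) to (490,262). Lowering slowly.

{"method": "step_arm", "body": {"rows": [[[0,0.004,0.02,0,0,0,0.4],[0,0,0.02,0,0,0,0.4],[0,0,0.018,0,0,0,0.4],[0,0,0.01,0,0,0,0.4],[0,0,0.008,0,0,0,0.4],[0,0,0.004,0,0,0,0.4],[0,0,0,0,0,0,0.4],[0,0,0,0,0,0,0.4]]]}}

```text
clock: 20.8
tcp_pos: [0.4884, -0.2183, 0.0418]
ee_rot: [180.0, 0.0, 77.8]
contact_force: [0.3, -0.4, -4.2]
grip_width: 0.0496
grasp_force: 29.9
```

Nearly on the bed: the wrist still carries the full weight. A little further, in small steps.

{"method": "step_arm", "body": {"rows": [[[0,0,0.004,0,0,0,0.4],[0,0,0.003,0,0,0,0.4],[0,0,0,0,0,0,0.4],[0,0,0,0,0,0,0.4]]]}}

```text
clock: 21.3
tcp_pos: [0.4884, -0.2183, 0.0417]
ee_rot: [-180.0, 0.0, 77.8]
contact_force: [-5.0, 1.5, 8.4]
grip_width: 0.0496
grasp_force: 29.9
```

It's bearing on the bed at the expected height. I'll check the position before release.

```bash
python3 - <<'E'
from util import *
for n in('scene','top'):
    i=ctrl.get_image(n)
    c=i[190:290,120:270] if n=='scene' else i[160:260,290:440]
    cv2.imwrite(f'pics/j{n}.png',cv2.resize(c,None,fx=5,fy=5,interpolation=2))
    for l in ('stone','holder_bed'): print(n,l,[(round(d['score'],2),np.round(d['at'],3).tolist()) for d in ctrl.mark_of(n,l) if d['at'][1]<-.1])
E
```

```text
{'clock': np.float64(21.3), 'q': array([-3.33530e+01,  1.97830e+01,  1.02184e+02, -1.00000e-02,
        5.80380e+01, -2.11640e+01]), 'tcp_pos': array([ 0.488, -0.218,  0.042]), 'ee_rot': array([-1.79993e+02,  6.00000e-03,  7.78160e+01]), 'contact_force': array([-4.965,  1.49 ,  8.377]), 'grip_width': np.float64(0.05), 'grasp_force': np.float64(29.888)} 0.017
scene stone [(0.66, [0.487, -0.218, 0.015])]
scene holder_bed [(0.83, [0.482, -0.22, 0.02])]
top stone [(0.74, [0.486, -0.218, 0.018])]
top holder_bed [(0.85, [0.49, -0.22, 0.022])]
```

View pics/jscene.png

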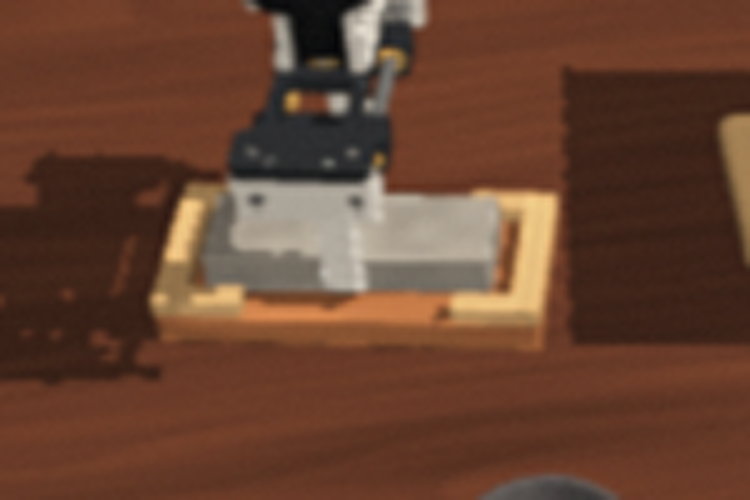

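The crop shows the stone down between the cleats, with a margin at each end (205 to 497 inside about 195 to 515). Opening and rising.

{"method": "step_arm", "body": {"rows": [[[0,0,0,0,0,0,0.66],[0,0,0,0,0,0,0.7],[0,0,0,0,0,0,0.7],[0,0,0,0,0,0,0.7],[0,0,-0.05,0,0,0,0.7],[0,0,-0.1,0,0,0,0.7],[0,0,-0.16,0,0,0,0.7],[0,0,-0.16,0,0,0,0.7],[0,0,-0.16,0,0,0,0.7],[0,-0.16,-0.16,0,0,0,0.7],[0,-0.16,0,0,0,0,0.7],[0,0,0,0,0,0,0.7]]]}}

```text
clock: 23.1
tcp_pos: [0.4085, -0.2008, 0.2385]
ee_rot: [179.9, 0.0, 77.8]
contact_force: [0.8, 0.0, 0.0]
grip_width: 0.0655
grasp_force: 0.0
```

```bash
python3 fl.py k; python3 - <<'E'
from util import *
for n in('scene','top'):
    for l in ('stone','holder_bed','slip'): print(n,l,[(round(d['score'],2),np.round(d['at'],3).tolist()) for d in ctrl.mark_of(n,l) if abs(d['at'][0]-.5)<.08])
E
```

```text
{'clock': np.float64(23.1), 'q': array([-3.70840e+01, -3.96300e+00,  1.03223e+02, -6.00000e-03,
        8.06540e+01, -2.48340e+01]), 'tcp_pos': array([ 0.409, -0.201,  0.239]), 'ee_rot': array([1.79924e+02, 4.20000e-02, 7.77500e+01]), 'contact_force': array([0.779, 0.02 , 0.041]), 'grip_width': np.float64(0.065), 'grasp_force': np.float64(0.0)} 0.017
scene flap_left_edge [(0.98, [0.513, 0.365, 0.134])]
scene flap_right_edge [(0.74, [0.475, 0.033, 0.133]), (0.33, [0.798, 0.019, -0.001])]
scene flap_left_hinge [(0.75, [0.512, -0.001, 0.002]), (0.55, [0.506, 0.303, 0.08])]
scene flap_right_hinge [(0.79, [0.477, 0.09, 0.078])]
top flap_left_edge [(0.56, [0.509, 0.37, 0.132])]
top flap_right_edge [(0.62, [0.476, 0.027, 0.134])]
top flap_left_hinge [(0.8, [0.507, 0.305, 0.084]), (0.57, [0.512, 0.371, 0.133])]
top flap_right_hinge [(0.72, [0.486, 0.091, 0.074])]
{'clock': np.float64(23.6), 'q': array([-3.70110e+01, -3.55500e+00,  1.03016e+02,  2.00000e-03,
        8.05820e+01, -2.48350e+01]), 'tcp_pos': array([ 0.41 , -0.201,  0.237]), 'ee_rot': array([-1.79963e+02, -2.00000e-02,  7.78240e+01]), 'contact_force': array([ 0.221, -0.07 , -0.233]), 'grip_width': np.float64(0.066), 'grasp_force': np.float64(0.0)} 0.017
scene stone [(0.91, [0.489, -0.218, 0.018])]
scene holder_bed [(0.91, [0.485, -0.222, 0.021])]
scene slip [(0.61, [0.538, 0.196, 0.032])]
top stone [(0.56, [0.488, -0.214, 0.02])]
top holder_bed [(0.55, [0.492, -0.218, 0.024]), (0.52, [0.558, 0.489, 0.0])]
top slip [(0.51, [0.533, 0.197, 0.03])]
```

View pics/kscene.png

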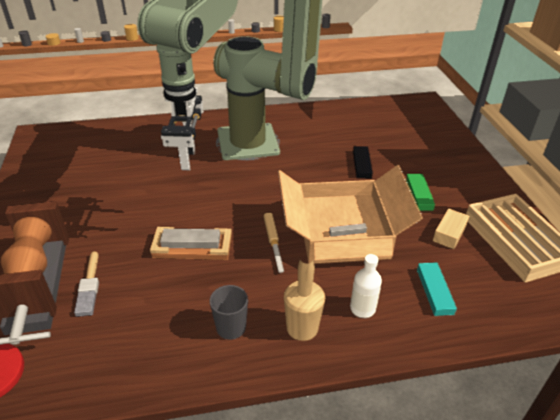

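The stone lies in the holder at (191,240), the flaps are open, the slip is in the carton at (348,230), the bystanders have not moved and the arm is clear.

```bash
python3 -c "
from bench import ctrl
print(ctrl.job_done())"
```

```text
the job is handed in; nothing more can be done
None
```

I handed the job in: both flaps are folded back to about 2.4 rad, the broad stone lies flat in the holder between the cleats, and the slip stone and bystanders are where they were; the hand-in gave no verdict.

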